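# Set the polarizer ring of a bench light unit to a scale mark

### The job

Set the polarizing filter on the grey light unit: push the upright post of the ring's lever around its arc until the pointer stands on one of the two long scale marks (either one will do), then draw the hand clear. Only push the post: do not lift, shove or tip the unit, do not turn the scale disc, and leave the cap, screwdriver, mug and can where they are.

Things in the scene. Friction and masses are not known exactly. Their poses are not given: they have to be found in the camera images.
- unit: Square grey instrument box, 220 x 220 mm and 60 mm high, about 3 kg, loose on four rubber feet on the table. Origin: centre of its underside, z up; the scale disc and the ring on its top are centred on the vertical line through it. The ring is bare metal, radius 55 mm, with dark filter glass in the middle, its top 72 mm above the table.
- scale (a joint): Angle (rad, counter-clockwise from above) of the white scale disc, radius 102 mm, its face 63 mm above the table, locked (very stiff) at any angle; 0 = mark_a on the unit's +x. It bears 24 black marks every 15 degrees: 22 short (8 x 2 mm) and two long (21 x 5 mm, from radius 78 to 99 mm), opposite each other.
- ring (a joint): Angle of the metal ring on the unit, rad, growing counter-clockwise seen from above; 0 = the lever points along the unit's +x axis. It turns freely all the way round, without stops, in either direction, and stays where it is left; it takes about 1.2 N sideways at the post to move it.
- post_top (a point): Centre of the top of the lever's post: an upright black round post, 12 mm thick, 62 mm from the ring's axis, rising 40 mm from the dark lever arm (arm 16 mm wide, its top 76 mm above the table) to 116 mm above the table. x points outward along the lever, z up.
- pointer (a point): Tip of the lever's pointer, a narrow dark bar 4 mm wide, lying radially below and beyond the post; the tip is 78 mm from the ring's axis and 66 mm above the table. x points outward along the lever.
- mark_a (a point): Inner end of one long mark on the scale disc, 78 mm from the ring's axis, 63 mm above the table. The pointer's tip is to stand over this point or over mark_b.
- mark_b (a point): Inner end of the other long mark, opposite mark_a, 78 mm from the ring's axis, 63 mm above the table.
- cap: Bystander: small bare-metal cap, 26 mm across and 24 mm high, standing loose on a top corner of the unit, 129 mm from the ring's axis. Origin: centre of its underside.
- driver: Bystander: screwdriver with a black handle lying on the table left of the unit. Origin on its axis line, at its underside.
- mug: Bystander: white mug, 80 mm across, 90 mm high, on the table right of the unit. Origin: centre of its underside.
- tin: Bystander: bare-metal can, 60 mm across, 110 mm high, on the table right of the unit. Origin: centre of its underside.

How it is judged:
At the end, for the whole second after the job is handed in: The pointer's tip lies within 4 mm, seen from above, of the inner end of either long mark, the ring is at rest, the unit stands level within 15 mm of where it was, the scale marks within 20 mm of where they were, and cap, screwdriver, mug and can are within 20 mm of where they were ((horizontal distance between pointer and mark_a below 0.004 m or horizontal distance between pointer and mark_b below 0.004 m) and velocity of joint ring between -0.03 and 0.03 rad/s and distance of unit from where it was at the start of the episode below 0.015 m and angle between unit's own z axis and vertical below 0.03 rad and distance of each of mark_a, cap, driver, mug, tin from where it was at the start of the episode below 0.02 m); the robot touches nothing.
It fails at once if the unit was shoved or lifted by more than 15 mm (distance of unit from where it was at the start of the episode above 0.015 m).
It fails at once if the unit was tipped (angle between unit's own z axis and vertical above 0.06 rad).
It fails at once if the scale disc was turned or shifted (its long mark moved more than 20 mm) (distance of mark_a from where it was at the start of the episode above 0.02 m).
It fails at once if a bystander (cap, screwdriver, mug or can) was moved or lifted by more than 20 mm (distance of any of cap, driver, mug, tin from where it was at the start of the episode above 0.02 m).
It also fails if it takes over 42 s, if anything falls off the work surface, if the arm or the gripper's body presses on something with over 40 N, if the wrist force passes 120 N, or if a joint passes its speed limit or range.

### The arm

A 6-joint arm with a two-finger parallel gripper is mounted at the origin on the work surface. World frame = base frame: x ahead of the robot, y to its left, z up, the work surface at z = 0. Lengths are in m, angles in rad, forces in N, time in s.
With the tool pointing down it reaches from about 0.375 to 0.975 m from the base axis. Payload 3.8 kg.
Tool frame: the origin (TCP) lies at the very end of the fingers, on their centre line; the grasp point (between the pads) lies 19 mm behind it; z points along the fingers, y is the direction in which the jaws open and shut (so a half turn about z gives the same grasp; the last joint's range is limited). The gripper opens to 85 mm and grips with 20 to 120 N. Pads are 22 mm wide; open, the fingers measure 114 mm over their backs; the gripper's body (76 mm by 85 mm) begins 54 mm behind the grasp point. The pads swing forward as they close: fully open they stand 13 mm farther back than shut.
Start: joints at [-1.308, 0.264, 1.604, -0, 1.274, -0.037], TCP at [0.199, -0.645, 0.231] pointing down, gripper open.
Joint ranges: [-2.63, 2.63], [-0.94, 2.18], [0.31, 2.57], [-1.31, 4.45], [0, 2.66], [-2.55, 2.55]. Speed limits (rad/s): [2.57, 2.57, 3.14, 3.14, 3.14, 3.14].

### API

Orientations are given as a rotation vector (axis times angle).
In Python, from workcell import bot gives the robot as it stands.
- The arm moves only by the tool jog_arm, never from a script. Its argument "plan" is a list of rows, each an object of numbers: "claw": the closure, from 0 (fully open) to 1 (shut); "x", "y", "z": the shift along the tool's x, y, z in m; "turn": the turn about the tool's z in degrees. In form: [{"claw": .., "x": .., "y": .., "z": .., "turn": ..}, ...]. A call has 1 to 10 rows; each row shifts and turns the commanded pose from where the row before left it, along the tool's axes as they then stand; what a row does not reach is not made up. A row lasts 1/8 s, in which the tool goes at most 62.5 mm and 10.7 degrees, less where a joint would pass 70% of its speed; a pose out of reach is approached as far as the arm can. A call is refused whole if a number of a shift passes 0.0625 or a number of a turn 10.7, either way. A call with a gripper value outside its range is refused whole. The fingers move at their own pace and stop on an object; "newtons" is the grip in N (left out, the last holds). Time passes only in rows, so rows that do not move let the fingers close. It gives the time, the measured TCP pose, the force and the opening at its end, in the units of the state.
- bot.read_state(): the state, without advancing time (a new reading comes with each control period).
- bot.read_camera(name): name is "scene" or "top" or "wrist"; returns the picture (400x640x3 uint8, red, green, blue); there is no depth.
- bot.camera_params(name): a dict with "fx", "fy", "cx", "cy" (pixels), "world_to_cam" (4x4, takes a point from world to camera coordinates). Camera axes: x right, y up, looking along -z (the intrinsics and any distortion apply to the point x, -y, -z); pixel columns grow to the right and rows downward; lengths in m; the calibration is good to about 2 mm. The wrist camera is an equidistant fisheye: a pixel r from the principal point sees the ray r / f radians off the axis. A picture is of the moment at which its call begins: read the wrist's pose just before it. camera_params takes no time and is no camera call; for the wrist camera it gives the pose at the moment of the call.
- bot.finish_job(): hands the job in, once; it reports no verdict.
The state is a dict: "time": time; "q": joint angles; "joint_vel": joint speeds; "joint_torque": joint torques, N m; "tool_pos": TCP position; "tcp_rot": TCP orientation; "wrist_force": force on the tool from outside, world axes, zero at the start; "torque": the same for the moment, N m; "width": opening from 0.0 (shut) to 1.0 (fully open).
Only numpy, scipy, OpenCV 4.12 (cv2) and the standard library are available. Lean on these libraries where they do the work, as an engineer would, in place of code of your own. Each camera call takes 0.05 s, during which the arm holds its last target. There are 200 camera calls.

## Working session

There is one attempt and no reset: what is moved stays moved. The work goes in short steps, Python scripts to look and compute and a tool call to move; the robot and the scene stay as the last step left them, time stands still between calls to the robot, and variables do not carry over. Pictures are saved under pics/ and viewed, about 8 in all and at most 12, crops included, and the job is handed in when it is done.

Besides the shell and the picture viewer there is one more tool, called after "Emit:" by a JSON object that holds its "method" and its "body". jog_arm: Moves the arm, as the interface text tells. Its arguments: {"type":"object","properties":{"plan":{"type":"array","items":{"type":"object","properties":{"claw":{"type":"number"},"x":{"type":"number"},"y":{"type":"number"},"z":{"type":"number"},"turn":{"type":"number"}}}},"newtons":{"type":"number"}},"required":["plan"]}

```bash
mkdir -p pics; cat > h.py <<'E'
import numpy as np, cv2
from workcell import bot
def ray(P,u,v):
    W=np.array(P["world_to_cam"]);R=W[:3,:3];c=-R.T@W[:3,3]
    return c,R.T@np.array([(u-P["cx"])/P["fx"],-(v-P["cy"])/P["fy"],-1])
def onz(P,u,v,z):
    c,d=ray(P,u,v);return c+d*(z-c[2])/d[2]
def proj(P,p):
    W=np.array(P["world_to_cam"]);q=W[:3,:3]@np.array(p)+W[:3,3]
    return P["cx"]+P["fx"]*q[0]/-q[2],P["cy"]-P["fy"]*q[1]/-q[2]
E
python3 - <<'E'
from h import *
s=bot.read_state();print(s)
for n in("top","scene"):
    im=bot.read_camera(n);cv2.imwrite(f"pics/{n}0.png",im[:,:,::-1]);P=bot.camera_params(n);print(n,P["fx"],P["cx"],P["cy"],np.round(P["world_to_cam"],3).tolist(),P.keys())
E
```

```text
{'time': 0.0, 'q': array([-1.30789934e+00,  2.64752982e-01,  1.60534690e+00, -2.21959031e-05,
        1.27373323e+00, -3.68953330e-02]), 'joint_vel': array([-1.53676343e-04,  8.42408811e-04, -4.97230707e-04, -7.92444790e-04,
       -9.51811619e-04, -8.28553877e-05]), 'joint_torque': array([-2.74806458e-03, -5.15109801e+01, -3.67315972e+01, -3.90476171e-04,
        1.27824163e-02, -6.98551787e-06]), 'tool_pos': array([ 0.19914689, -0.64419115,  0.2299768 ]), 'tcp_rot': array([-3.10416429e+00, -4.68829211e-01,  4.29648572e-04]), 'wrist_force': array([-0.21032358, -0.00841648, -0.10748445]), 'torque': array([-0.00288964,  0.00603037,  0.00568325]), 'width': 1.0000637440702858}
top 455.3996976425734 321.61834494695194 200.97650162174682 [[-0.14, -0.99, -0.005, 0.046], [0.97, -0.138, 0.202, -0.573], [-0.2, 0.024, 0.979, -1.048], [0.0, 0.0, 0.0, 1.0]] dict_keys(['fx', 'fy', 'cx', 'cy', 'world_to_cam'])
scene 410.72014110668545 329.45668379802794 186.45003108873556 [[0.301, 0.954, 0.001, -0.151], [-0.513, 0.161, 0.843, 0.185], [0.804, -0.254, 0.538, -1.485], [0.0, 0.0, 0.0, 1.0]] dict_keys(['fx', 'fy', 'cx', 'cy', 'world_to_cam'])
```

View pics/top0.png

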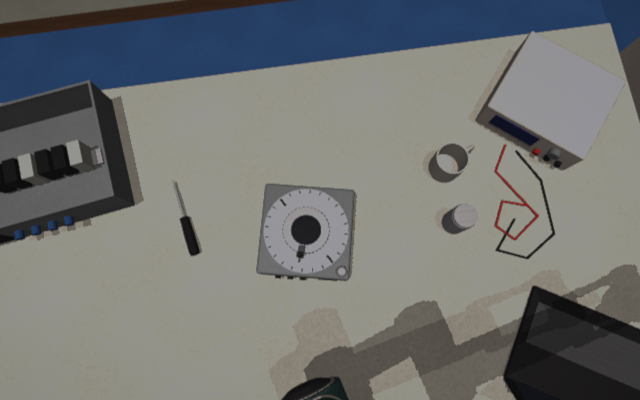

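View pics/scene0.png

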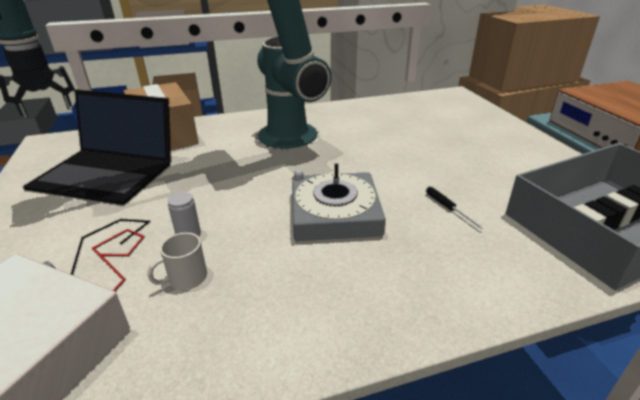

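The top view shows the unit centred near (306,230), the lever pointing down at about (300,254), the long marks near (283,202) and (331,259), and the cap at (342,271).

```bash
python3 - <<'E'
from h import *
P=bot.camera_params("top")
im=cv2.imread("pics/top0.png")
g=cv2.cvtColor(im,cv2.COLOR_BGR2GRAY)
# white disc
m=(g>135).astype(np.uint8);m[:175]=0;m[285:]=0;m[:,:250]=0;m[:,365:]=0
n,l,st,ce=cv2.connectedComponentsWithStats(m)
k=l[222,275] or l[230,272]
print(k,[ (i,st[i].tolist()) for i in range(n) if st[i,4]>200])
cv2.imwrite("pics/crop.png",cv2.resize(im[178:286,250:362],None,fx=5,fy=5,interpolation=cv2.INTER_CUBIC))
E
```

```text
2 [(0, [0, 0, 640, 400, 247870]), (1, [250, 175, 115, 110, 3829]), (2, [264, 189, 84, 84, 4263])]
```

View pics/crop.png

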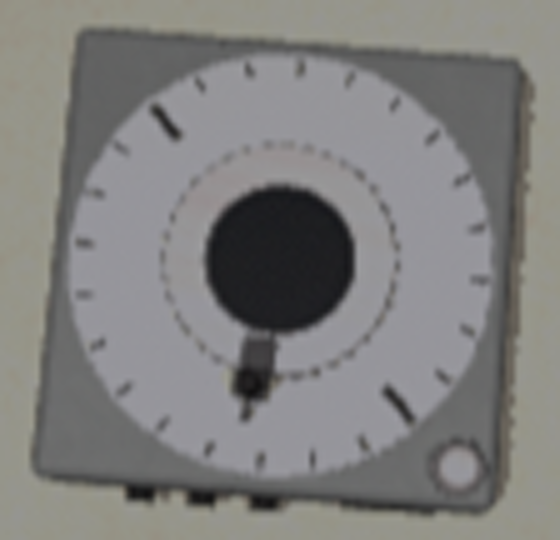

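The crop shows the filter centre near (280,258), the post top at (250,381), the pointer tip at (245,415), and long marks at (165,123) and (400,405). The cap is at (459,467). The lower-right mark is closest, counter-clockwise from the lever.

```bash
cat >> h.py <<'E'
def disc(im,P):
    g=cv2.cvtColor(im,cv2.COLOR_BGR2GRAY)
    m=(g>135).astype(np.uint8);m[:175]=0;m[285:]=0;m[:,:250]=0;m[:,365:]=0
    n,l,st,ce=cv2.connectedComponentsWithStats(m)
    c=max(cv2.findContours((l==l[230,272]).astype(np.uint8),0,cv2.CHAIN_APPROX_NONE)[0],key=len)[:,0]
    q=np.array([onz(P,u,v,.063)[:2] for u,v in cv2.convexHull(c)[:,0].astype(float)])
    A=np.c_[2*q,np.ones(len(q))];s=np.linalg.lstsq(A,(q**2).sum(1),rcond=None)[0]
    return s[:2],np.sqrt(s[2]+s[:2]@s[:2])
E
python3 - <<'E'
from h import *
P=bot.camera_params("top");im=cv2.imread("pics/top0.png")
C,r=disc(im,P);print("disc",C,r)
def pt(n,x,y,z):
    q=onz(P,250+(x+.5)/5-.5,178+(y+.5)/5-.5,z)[:2];d=q-C
    print(n,q.round(4),np.hypot(*d).round(4),np.degrees(np.arctan2(d[1],d[0])).round(1));return q
pt("glass",280,258,.072)
pt("post",250,381,.116);pt("tip",245,417,.066)
pt("mk1in",179,138,.063);pt("mk1out",153,105,.063)
pt("mk2in",388,387,.063);pt("mk2out",411,423,.063);pt("cap",459,467,.084)
E
```

```text
disc [0.50886726 0.01338824] 0.10065788734136367
glass [0.5093 0.0131] 0.0005 -38.1
post [0.4495 0.0329] 0.0625 161.8
tip [0.4378 0.0395] 0.0757 159.8
mk1in [0.5754 0.0538] 0.0778 31.3
mk1out [0.5933 0.0643] 0.0986 31.1
mk2in [ 0.4426 -0.0291] 0.0788 -147.3
mk2out [ 0.4243 -0.0374] 0.0986 -149.0
cap [ 0.4    -0.0558] 0.129 -147.6
```

Radii (62.5, 76–79 and 129 mm) match the given sizes. The lever is at about 161° and the mark at 211.2°, so it needs about 50° counter-clockwise, pushed in −y. First I raise the hand and turn it so that tool x = +y.

Emit:
{"method": "jog_arm", "body": {"plan": [{"z": -0.06,"claw": 1},{"z": -0.06,"claw": 1},{"turn": -10.4,"claw": 1},{"turn": -10.4,"claw": 1},{"turn": -10.4,"claw": 1},{"turn": -10.4,"claw": 1},{"turn": -10.4,"claw": 1},{"turn": -10.4,"claw": 1},{"turn": -10.4,"claw": 1}]}}

```text
schema error: expected keys claw, x, y, z, turn
```

Emit:
{"method": "jog_arm", "body": {"plan": [{"claw": 1,"x": 0,"y": 0,"z": -0.06,"turn": 0},{"claw": 1,"x": 0,"y": 0,"z": -0.06,"turn": 0},{"claw": 1,"x": 0,"y": 0,"z": 0,"turn": -10.4},{"claw": 1,"x": 0,"y": 0,"z": 0,"turn": -10.4},{"claw": 1,"x": 0,"y": 0,"z": 0,"turn": -10.4},{"claw": 1,"x": 0,"y": 0,"z": 0,"turn": -10.4},{"claw": 1,"x": 0,"y": 0,"z": 0,"turn": -10.4},{"claw": 1,"x": 0,"y": 0,"z": 0,"turn": -10.4},{"claw": 1,"x": 0,"y": 0,"z": 0,"turn": -10.4}]}}

```text
time: 1.23
tool_pos: [0.1993, -0.6446, 0.3504]
tcp_rot: [-2.214, -2.227, -0.001]
wrist_force: [-0.4, 0.0, -0.4]
width: 0.004
```

Emit:
{"method": "jog_arm", "body": {"plan": [{"claw": 1,"x": 0.04,"y": 0.04,"z": 0,"turn": 0},{"claw": 1,"x": 0.04,"y": 0.04,"z": 0,"turn": 0},{"claw": 1,"x": 0.04,"y": 0.04,"z": 0,"turn": 0},{"claw": 1,"x": 0.04,"y": 0.04,"z": 0,"turn": 0},{"claw": 1,"x": 0.04,"y": 0.04,"z": 0,"turn": 0},{"claw": 1,"x": 0.04,"y": 0.04,"z": 0,"turn": 0},{"claw": 1,"x": 0.06,"y": 0.01,"z": 0,"turn": 0},{"claw": 1,"x": 0.06,"y": 0,"z": 0,"turn": 0},{"claw": 1,"x": 0.06,"y": 0,"z": 0,"turn": 0},{"claw": 1,"x": 0.06,"y": 0,"z": 0,"turn": 0}]}}

```text
time: 2.48
tool_pos: [0.4491, -0.163, 0.3508]
tcp_rot: [-2.222, -2.22, -0.0]
wrist_force: [0.6, 0.7, 0.8]
width: 0.001
```

Emit:
{"method": "jog_arm", "body": {"plan": [{"claw": 1,"x": 0.06,"y": 0,"z": 0,"turn": 0},{"claw": 1,"x": 0.06,"y": 0,"z": 0,"turn": 0},{"claw": 1,"x": 0.06,"y": 0,"z": 0,"turn": 0},{"claw": 1,"x": 0.06,"y": 0,"z": 0,"turn": 0},{"claw": 1,"x": 0,"y": 0,"z": 0,"turn": 0}]}}

```text
time: 3.1
tool_pos: [0.4488, 0.0788, 0.3508]
tcp_rot: [-2.213, -2.228, -0.0]
wrist_force: [0.4, -0.4, -0.1]
width: 0.002
```

```bash
cat >> h.py <<'E'
def wproj(P,p):
    W=np.array(P["world_to_cam"]);q=W[:3,:3]@np.array(p)+W[:3,3]
    q=np.array([q[0],-q[1],-q[2]]);h=np.hypot(q[0],q[1]);t=np.arctan2(h,q[2])
    return P["cx"]+P["fx"]*t*q[0]/h,P["cy"]+P["fy"]*t*q[1]/h
def wonz(P,u,v,z):
    a=np.array([(u-P["cx"])/P["fx"],(v-P["cy"])/P["fy"]]);t=np.hypot(*a)
    d=np.array([*(a/t*np.sin(t)),np.cos(t)])*[1,-1,-1]
    W=np.array(P["world_to_cam"]);R=W[:3,:3];c=-R.T@W[:3,3];d=R.T@d
    return c+d*(z-c[2])/d[2]
E
python3 - <<'E'
from h import *
P=bot.camera_params("wrist");im=bot.read_camera("wrist")[:,:,::-1];cv2.imwrite("pics/w1.png",im)
for p in [(.509,.0134,.072),(.4495,.0329,.116),(.4378,.0395,.066),(.5754,.0538,.063),(.4426,-.0291,.063)]:print(np.round(wproj(P,p)))
E
```

```text
[358. 203.]
[317. 199.]
[309. 184.]
[402. 175.]
[312. 227.]
```

View pics/w1.png

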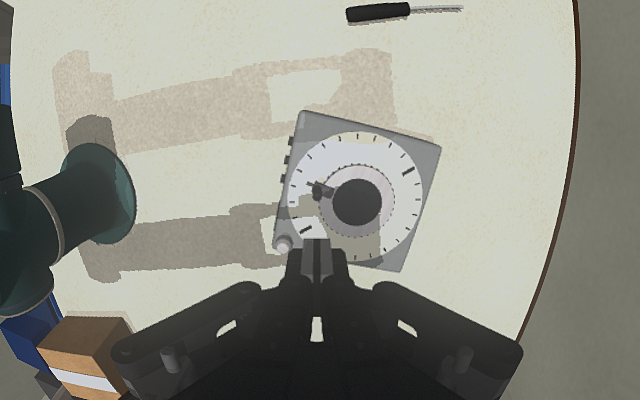

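The wrist view agrees with the measurements: ring centre at (357,202), pointer tip near (310,184), and the near long mark at (305,230). Fingers are clear of the post on the +y side, so I descend to pushing height.

Emit:
{"method": "jog_arm", "body": {"plan": [{"claw": 1,"x": 0,"y": 0.001,"z": 0.06,"turn": 0},{"claw": 1,"x": 0,"y": 0,"z": 0.06,"turn": 0},{"claw": 1,"x": 0,"y": 0,"z": 0.06,"turn": 0},{"claw": 1,"x": 0,"y": 0,"z": 0.05,"turn": 0},{"claw": 1,"x": 0,"y": 0,"z": 0.025,"turn": 0},{"claw": 1,"x": 0,"y": 0,"z": 0,"turn": 0},{"claw": 1,"x": 0,"y": 0,"z": 0,"turn": 0}]}}

```text
time: 4.03
tool_pos: [0.4517, 0.0742, 0.0974]
tcp_rot: [2.223, 2.219, 0.002]
wrist_force: [1.3, 0.2, 0.5]
width: 0.001
```

```bash
python3 - <<'E'
from h import *
print(bot.read_state()["tool_pos"])
P=bot.camera_params("wrist");im=bot.read_camera("wrist")[:,:,::-1]
t=bot.read_camera("top")[178:286,250:362,::-1]
t=cv2.resize(t,None,fx=3.5,fy=3.5,interpolation=2)
o=np.zeros((400,640+t.shape[1],3),np.uint8);o[:,:640]=im;o[:t.shape[0],640:]=t
o=o[:,240:];cv2.imwrite("pics/w2.png",o)
E
```

```text
[0.45172201 0.07417012 0.09742113]
```

View pics/w2.png

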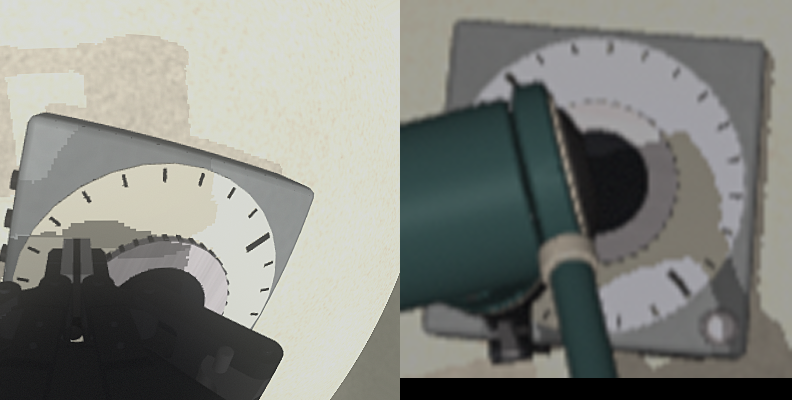

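The fingertips are beside the post, whose view is hidden behind the hand, and the ring has not moved. I push in −y, stopping a little short.

Emit:
{"method": "jog_arm", "body": {"plan": [{"claw": 1,"x": -0.01,"y": 0,"z": 0,"turn": 0},{"claw": 1,"x": -0.01,"y": 0,"z": 0,"turn": 0},{"claw": 1,"x": -0.006,"y": 0,"z": 0,"turn": 0},{"claw": 1,"x": -0.006,"y": 0,"z": 0,"turn": 0},{"claw": 1,"x": -0.006,"y": 0,"z": 0,"turn": 0},{"claw": 1,"x": -0.006,"y": 0,"z": 0,"turn": 0}]}}

```text
time: 4.88
tool_pos: [0.4503, 0.0307, 0.0961]
tcp_rot: [-2.221, -2.221, 0.001]
wrist_force: [-2.0, 2.2, -0.3]
width: 0.002
```

Emit:
{"method": "jog_arm", "body": {"plan": [{"claw": 1,"x": -0.006,"y": 0,"z": 0,"turn": 0},{"claw": 1,"x": -0.006,"y": 0,"z": 0,"turn": 0},{"claw": 1,"x": -0.006,"y": 0,"z": 0,"turn": 0},{"claw": 1,"x": -0.005,"y": 0,"z": 0,"turn": 0},{"claw": 1,"x": 0,"y": 0,"z": 0,"turn": 0}]}}

```text
time: 5.5
tool_pos: [0.4508, 0.0074, 0.0965]
tcp_rot: [2.222, 2.22, -0.0]
wrist_force: [-0.6, -0.1, -0.3]
width: -0.002
```

Emit:
{"method": "jog_arm", "body": {"plan": [{"claw": 1,"x": 0.03,"y": 0,"z": 0,"turn": 0},{"claw": 1,"x": 0.05,"y": 0,"z": -0.03,"turn": 0},{"claw": 1,"x": 0.05,"y": 0,"z": -0.03,"turn": 0},{"claw": 1,"x": 0.05,"y": 0,"z": -0.03,"turn": 0},{"claw": 1,"x": 0.05,"y": 0,"z": 0,"turn": 0},{"claw": 1,"x": 0,"y": 0,"z": 0,"turn": 0}]}}

```text
time: 6.25
tool_pos: [0.4508, 0.2408, 0.1871]
tcp_rot: [2.216, 2.226, 0.002]
wrist_force: [0.3, -0.3, 0.3]
width: 0.001
```

```bash
python3 - <<'E'
from h import *
print(bot.read_state()["tool_pos"])
im=bot.read_camera("top")[:,:,::-1];cv2.imwrite("pics/top3.png",im)
cv2.imwrite("pics/crop3.png",cv2.resize(im[178:286,250:362],None,fx=5,fy=5,interpolation=cv2.INTER_CUBIC))
E
```

```text
[0.45080265 0.24080361 0.18705833]
```

View pics/crop3.png

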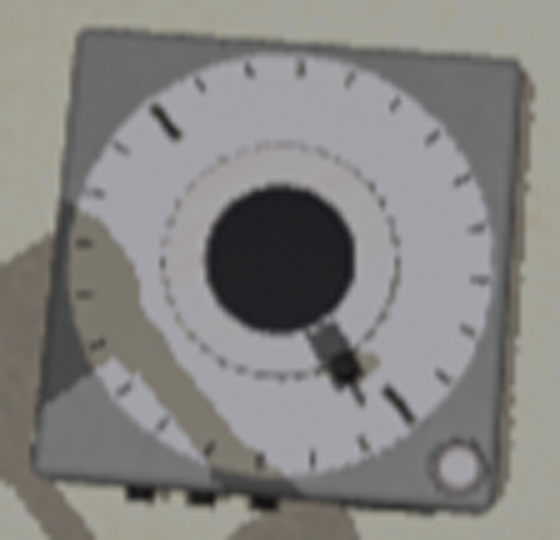

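The unit has not moved. The post is at (345,368), the pointer tip at (362,402), and the mark's inner end at (388,387), so the lever is a bit short as planned.

```bash
python3 - <<'E'
from h import *
P=bot.camera_params("top");C=np.array([.509,.0133])
for n,x,y,z in [("post",345,367,.116),("tip",362,403,.066),("arm",322,335,.076),("mk",388,387,.063),("mkout",411,423,.063),("mk1",166,121,.063)]:
    q=onz(P,250+(x+.5)/5-.5,178+(y+.5)/5-.5,z)[:2];d=q-C
    print(n,q.round(4),np.hypot(*d).round(4),np.degrees(np.arctan2(d[1],d[0])).round(1)%360)
E
```

```text
post [ 0.4497 -0.0102] 0.0637 201.6
tip [ 0.4366 -0.0159] 0.0781 202.0
arm [ 0.4699 -0.0017] 0.0419 201.0
mk [ 0.4426 -0.0291] 0.0788 212.6
mkout [ 0.4243 -0.0374] 0.0987 210.9
mk1 [0.5846 0.059 ] 0.0883 31.2
```

Emit:
{"method": "jog_arm", "body": {"plan": [{"claw": 1,"x": -0.05,"y": 0,"z": 0,"turn": 0},{"claw": 1,"x": -0.05,"y": 0,"z": 0.03,"turn": 0},{"claw": 1,"x": -0.05,"y": 0,"z": 0.03,"turn": 0},{"claw": 1,"x": -0.05,"y": 0,"z": 0.03,"turn": 0},{"claw": 1,"x": -0.01,"y": 0,"z": 0,"turn": 0},{"claw": 1,"x": -0.01,"y": 0,"z": 0,"turn": 0},{"claw": 1,"x": -0.006,"y": 0,"z": 0,"turn": 0},{"claw": 1,"x": 0,"y": 0,"z": 0,"turn": 0}]}}

```text
time: 7.3
tool_pos: [0.4515, 0.0123, 0.0972]
tcp_rot: [2.22, 2.221, 0.002]
wrist_force: [0.1, 0.1, -0.5]
width: -0.001
```

Need 14.3 mm more to reach TCP y = −0.002.

Emit:
{"method": "jog_arm", "body": {"plan": [{"claw": 1,"x": -0.004,"y": 0,"z": 0,"turn": 0},{"claw": 1,"x": -0.004,"y": 0,"z": 0,"turn": 0},{"claw": 1,"x": -0.003,"y": 0,"z": 0,"turn": 0},{"claw": 1,"x": -0.0025,"y": 0,"z": 0,"turn": 0},{"claw": 1,"x": 0,"y": 0,"z": 0,"turn": 0},{"claw": 1,"x": 0,"y": 0,"z": 0,"turn": 0}]}}

```text
time: 8.05
tool_pos: [0.4504, -0.0016, 0.0963]
tcp_rot: [-2.222, -2.221, 0.001]
wrist_force: [0.3, 1.2, 0.6]
width: 0.003
```

Emit:
{"method": "jog_arm", "body": {"plan": [{"claw": 1,"x": 0.03,"y": 0,"z": 0,"turn": 0},{"claw": 1,"x": 0.05,"y": 0,"z": -0.03,"turn": 0},{"claw": 1,"x": 0.05,"y": 0,"z": -0.03,"turn": 0},{"claw": 1,"x": 0.05,"y": 0,"z": -0.03,"turn": 0},{"claw": 1,"x": 0.05,"y": 0,"z": 0,"turn": 0},{"claw": 1,"x": 0,"y": 0,"z": 0,"turn": 0}]}}

```text
time: 8.8
tool_pos: [0.4503, 0.2308, 0.1865]
tcp_rot: [2.217, 2.226, -0.0]
wrist_force: [-0.3, -1.0, -0.9]
width: -0.003
```

```bash
python3 - <<'E'
from h import *
im=bot.read_camera("top")[:,:,::-1];cv2.imwrite("pics/top4.png",im)
cv2.imwrite("pics/crop4.png",cv2.resize(im[230:286,300:362],None,fx=10,fy=10,interpolation=cv2.INTER_CUBIC))
E
```

```text
(no output)
```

View pics/crop4.png

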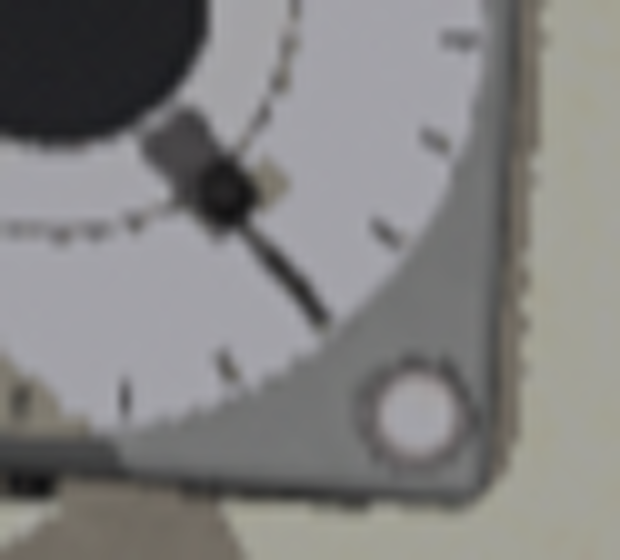

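The pointer now runs straight into the long mark, from (245,232) to (322,322). I check the angle numerically.

```bash
python3 - <<'E'
from h import *
P=bot.camera_params("top");C=np.array([.509,.0133])
for n,x,y,z in [("post",225,189,.116),("arm",178,141,.076),("ptr",252,240,.067),("mkout",322,322,.063)]:
    q=onz(P,300+(x+.5)/10-.5,230+(y+.5)/10-.5,z)[:2];d=q-C
    print(n,q.round(4),np.hypot(*d).round(4),np.degrees(np.arctan2(d[1],d[0])).round(1)%360)
g=cv2.cvtColor(cv2.imread("pics/top4.png"),cv2.COLOR_BGR2GRAY)
# darkness centroid along arcs at each radius (z .066/.063), before/after
for f in("pics/top0.png","pics/top4.png"):
    g=cv2.cvtColor(cv2.imread(f),cv2.COLOR_BGR2GRAY).astype(np.float32)
    for r in(.070,.073,.076,.082,.086,.090,.094):
        A=np.radians(np.arange(201,222,.25));z=.066 if r<.078 else .063
        uv=np.array([proj(P,(*(C+r*np.array([np.cos(a),np.sin(a)])),z)) for a in A],np.float32)
        v=cv2.remap(g,uv[None,:,0],uv[None,:,1],1)[0];w=np.clip(np.median(v)-12-v,0,None)
        print(f[5:9],r,(np.degrees((w*A).sum()/w.sum()).round(2) if w.sum()>20 else None))
E
```

```text
post [ 0.4543 -0.0187] 0.0633 210.3
arm [ 0.471  -0.0098] 0.0445 211.2
ptr [ 0.4464 -0.0238] 0.0728 210.7
mkout [ 0.4254 -0.0375] 0.0978 211.3
top0 0.07 None
top0 0.073 None
top0 0.076 None
top0 0.082 211.57
top0 0.086 211.74
top0 0.09 211.76
top0 0.094 211.47
top4 0.07 210.89
top4 0.073 211.17
top4 0.076 211.21
top4 0.082 211.57
top4 0.086 211.74
top4 0.09 211.75
top4 0.094 211.48
```

The pointer is at about 211.1° and the mark at 211.6°, an error of about 0.7 mm against the 4 mm limit. The hand is clear, so I hand it in.

```bash
python3 -c "
from workcell import bot
print(bot.read_state()['tool_pos']);print(bot.finish_job())"
```

```text
[0.44992582 0.22902344 0.18576022]
the job is handed in; nothing more can be done
None
```

The pointer now stands on the nearer long mark, and I have handed the job in. I pushed the post counter-clockwise from about 161° with the closed fingertips, in two strokes with a look in between, then drew the hand clear.

- **Pointer:** in the last top view it read about 211.1° and the mark about 211.6°. That is roughly 0.7 mm apart at the tip, against the 4 mm limit. A rougher reading of the post alone gave 210.3°, about 1.4 mm off and still inside the limit.
- **Scale:** the marks read the same angle before and after, to within 0.01°.
- **Unit and cap:** they looked unmoved in the top views, but I did not measure them again after the pushes.
- **Screwdriver, mug and can:** I did not check them in the last picture. The hand passed well above the mug and can and stayed well short of the screwdriver.
- **Hand:** at hand-in it was about 0.2 m from the post and 0.19 m above the table, touching nothing. The clock read 8.8 s at the last move. The wrist force never read above about 3 N.

The job reported no verdict.

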